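# Pack the stain kit into the laundry tray

### The arm

A 6-joint arm with a two-finger parallel gripper is mounted at the origin on the work surface. World frame = base frame: x ahead of the robot, y to its left, z up, the work surface at z = 0. Lengths are in m, angles in rad, forces in N, time in s.
With the tool pointing down it reaches from about 0.35 to 0.775 m from the base axis. Payload 5.5 kg.
Tool frame: the origin (TCP) lies between the finger pads; the fingertips stand 19 mm ahead of it and the grasp point (between the pads) is the TCP; z points along the fingers, x is the direction in which the jaws open and shut, and the axes are right-handed (so a half turn about z gives the same grasp; the last joint's range is limited). The gripper opens to 85 mm and grips with 20 to 120 N. Pads are 22 mm wide; open, the fingers measure 114 mm over their backs; the gripper's body (76 mm by 85 mm) begins 54 mm behind the grasp point. The pads swing forward as they close: fully open they stand 13 mm farther back than shut.
Start: joints at [1.178, 0.313, 0.046, 1.304, 0, 1.431], TCP at [0.144, 0.557, 0.216] pointing down, gripper open.
Joint ranges: [-2.76, 2.76], [-0.86, 1.69], [-1.03, 1.26], [-2.2, 2.34], [-1.47, 1.5], [-3.14, 3.14]. Speed limits (rad/s): [2.57, 2.57, 3.14, 3.14, 3.14, 3.14].

### API

Orientations are given as a unit quaternion [w, x, y, z].
In Python, from workcell import env gives the robot as it stands. The module is installed in compiled form; this text tells all that it offers.
- The arm moves only by the tool carry_out, never from a script. Its argument "steps" is a list of rows, each a list of 7 numbers: the gripper command: -1 is shut, 1 is fully open, values between are in proportion, then the shift along the tool's x, y, z in m, then the turn, a rotation vector about the tool's x, y, z in rad. A call has 1 to 20 rows; each row shifts and turns the commanded pose from where the row before left it, along the tool's axes as they then stand; what a row does not reach is not made up. A row lasts 1/8 s, in which the tool goes at most 62.5 mm and 10.7 degrees, less where a joint would pass 70% of its speed; a pose out of reach is approached as far as the arm can. A call with a gripper value outside its range is refused whole. The fingers move at their own pace and stop on an object; "grip_force" is the grip in N (left out, the last holds). Time passes only in rows, so rows that do not move let the fingers close. It gives the time, the measured TCP pose, the force and the opening at its end, in the units of the state.
- env.get_state(): the state, without advancing time (a new reading comes with each control period).
- env.read_camera(name): name is "scene" or "top"; returns a dict with "color" (400x640x3 uint8, red, green, blue), "K" (3x3 intrinsics, pixels), "dist" ([k1, k2, p1, p2, k3] as OpenCV has them; the pictures are not rectified), "R" (3x3) and "t" (3): a world point X has camera coordinates R X + t. Camera axes: x right, y down, z forward; pixel columns grow to the right and rows downward; lengths in m; the calibration is good to about 2 mm. A picture is of the moment at which its call begins. There is no depth.
- env.hand_in(): hands the job in, once; it reports no verdict.
The state is a dict: "clock": time; "joint_pos": joint angles; "qvel": joint speeds; "tau": joint torques, N m; "tcp_pos": TCP position; "orientation": TCP orientation; "wrist_force": force on the tool from outside, world axes, zero at the start; "ft_torque": the same for the moment, N m; "finger_gap": finger opening in m.
Only numpy, scipy, OpenCV 4.12 (cv2) and the standard library are available. Lean on these libraries where they do the work, as an engineer would, in place of code of your own. Each camera call takes 0.05 s, during which the arm holds its last target. There are 200 camera calls.

### The job

Pack the stain-removal kit into the white divided tray: the loop-handled scrub brush goes bristles down in the long compartment, and of the three compartments along the other side the stain stick stands in the smallest, the bottle with the screw cap in the middle-sized one and the dosing cup, mouth up, in the largest. Set each one down on the tray's floor rather than dropping it in. Leave the pump bottle, the coffee mug and the flat-backed brush where they are.

Things in the scene. Friction and masses are not known exactly. Their poses are not given: they have to be found in the camera images.
- tray: White divided tray, grey grips on its short ends, turned any way. mm: 188 (x) by 260 (y), walls 42 high, dividers 38; walls and floor 4 thick. Origin: centre of underside, z up. The -x half is one long compartment 88 by 252, centre (-46, 0). The +x half has three, each 88 in x, centre x 46: smallest 60 wide (y), centre y -96; middle 80, centre y -22; largest 104, centre y 74. Loose, 0.7 kg.
- scrub_brush: Wooden scrub brush WITH a raised loop handle, bristles down. Block 146 mm (its x) by 56 mm (its y), round ends, its top 38 mm up; above it a straight handle bar along x, 22 mm wide (y), 96 mm long, from 66 to 84 mm high, open beneath. Origin: centre of the underside of the bristles, z up. About 140 g; same when turned half round.
- stain_stick: Stain-remover stick standing upright: plain slim round white tube with a grey foot, 35 mm diameter, 110 mm high, closed rounded top 24 mm wide. Origin: centre of its underside, z up. About 60 g.
- capped_bottle: Small white round bottle of pre-treater with a plain grey screw cap, standing upright: body 52 mm diameter up to 78 mm height, shoulder narrowing to the neck at 90 mm, cap 32 mm diameter from 95 to 119 mm height. Origin: centre of its underside, z up. About 160 g.
- dosing_cup: Thin-walled white plastic dosing cup WITHOUT handle, standing mouth up: 48 mm diameter at the foot, 58 mm at the rim, 75 mm high, wall 2.5 mm, fine grey measuring rings. Origin: centre of its underside, z up. About 40 g.
- pump_bottle: Look-alike, to be left: hand-soap bottle with the same 52 mm white body as the capped bottle, but a grey pump head with a spout (towards its x, reaching 47 mm from the axis), 143 mm high. Origin: centre of its underside, z up.
- mug: Look-alike, to be left: white coffee mug, 72 mm diameter, 85 mm high, WITH a handle on its +y side (reaching 72 mm from the axis). Origin: centre of its underside, z up.
- flat_brush: Look-alike, to be left: wooden brush with a flat back and NO handle, bristles down, 160 mm (its x) by 52 mm (its y), 44 mm high. Origin: centre of the underside of the bristles, z up.
There are look-alikes about, which are no part of the job. Leave any pink or purple look-alike of the dosing_cup alone.

How it is judged:
At the end, for the whole second after the job is handed in: Brush in the long compartment, stick in the smallest, capped bottle in the middle one, cup in the largest, each upright (0.12 rad) on the tray's floor, released, at rest; tray flat on the table; pump bottle, mug and flat brush within 3 cm of their start (x of scrub_brush in the frame of tray between -0.072 and -0.02 m and y of scrub_brush in the frame of tray between -0.07 and 0.07 m and z of scrub_brush in the frame of tray between -0.002 and 0.01 m and angle between each of scrub_brush, stain_stick, capped_bottle, dosing_cup's own z axis and vertical below 0.12 rad and linear speed of each of scrub_brush, stain_stick, capped_bottle, dosing_cup, tray below 0.02 m/s and angular speed of each of scrub_brush, stain_stick, capped_bottle, dosing_cup below 0.2 rad/s and x of stain_stick in the frame of tray between 0.014 and 0.078 m and y of stain_stick in the frame of tray between -0.115 and -0.077 m and z of stain_stick in the frame of tray between -0.002 and 0.01 m and x of capped_bottle in the frame of tray between 0.022 and 0.07 m and y of capped_bottle in the frame of tray between -0.041 and -0.003 m and z of capped_bottle in the frame of tray between -0.002 and 0.01 m and x of dosing_cup in the frame of tray between 0.02 and 0.072 m and y of dosing_cup in the frame of tray between 0.04 and 0.108 m and z of dosing_cup in the frame of tray between -0.002 and 0.01 m and angle between tray's own z axis and vertical below 0.05 rad and distance of each of pump_bottle, mug, flat_brush from where it was at the start of the episode below 0.03 m); the robot touches nothing.
It fails at once if a piece of the kit is dropped: it falls freely from more than about 3 cm ((contact force between scrub_brush and anything else below 0.02 N and linear speed of scrub_brush above 0.8 m/s) or (contact force between stain_stick and anything else below 0.02 N and linear speed of stain_stick above 0.8 m/s) or (contact force between capped_bottle and anything else below 0.02 N and linear speed of capped_bottle above 0.8 m/s) or (contact force between dosing_cup and anything else below 0.02 N and linear speed of dosing_cup above 0.8 m/s)).
It fails at once if the pump bottle is shifted by more than 3 cm or tipped (distance of pump_bottle from where it was at the start of the episode above 0.03 m or angle between pump_bottle's own z axis and vertical above 0.35 rad).
It fails at once if the coffee mug is shifted by more than 3 cm or tipped (distance of mug from where it was at the start of the episode above 0.03 m or angle between mug's own z axis and vertical above 0.35 rad).
It fails at once if the flat-backed brush is shifted by more than 3 cm or tipped (distance of flat_brush from where it was at the start of the episode above 0.03 m or angle between flat_brush's own z axis and vertical above 0.35 rad).
It also fails if it takes over 120 s, if anything falls off the work surface, if the arm or the gripper's body presses on something with over 40 N, if the wrist force passes 120 N, or if a joint passes its speed limit or range.

## Working session

There is one attempt and no reset: what is moved stays moved. The work goes in short steps, Python scripts to look and compute and a tool call to move; the robot and the scene stay as the last step left them, time stands still between calls to the robot, and variables do not carry over. Pictures are saved under pics/ and viewed, about 12 in all and at most 16, crops included, and the job is handed in when it is done.

Besides the shell and the picture viewer there is one more tool, called after "Emit:" as a command line: name --pt "numbers of a row" for each row, then --argument value for the rest. carry_out: Moves the arm, as the interface text tells. Its arguments: {"type":"object","properties":{"steps":{"type":"array","items":{"type":"array","items":{"type":"number"}}},"grip_force":{"type":"number"}},"required":["steps"]}

```bash
mkdir -p pics; cat > h.py <<'E'
from workcell import env
import numpy as np, cv2
from scipy.spatial.transform import Rotation as Rn
def cam(n): return env.read_camera(n)
def pix2w(c,uv,z):
    p=cv2.undistortPoints(np.array(uv,float).reshape(-1,1,2),c["K"],np.array(c["dist"],float)).reshape(-1,2)
    R,t=np.array(c["R"]),np.array(c["t"]); C=-R.T@t
    d=np.c_[p,np.ones(len(p))]@R
    return C+d*((z-C[2])/d[:,2])[:,None]
def w2pix(c,X):
    X=np.array(X,float).reshape(-1,1,3)
    return cv2.projectPoints(X,cv2.Rodrigues(np.array(c["R"]))[0],np.array(c["t"],float),c["K"],np.array(c["dist"],float))[0].reshape(-1,2)
def save(c,n,box=None,s=1):
    im=c["color"][...,::-1]
    if box: im=im[box[1]:box[3],box[0]:box[2]]
    cv2.imwrite("pics/"+n+".png",cv2.resize(im,None,fx=s,fy=s,interpolation=cv2.INTER_CUBIC))
E
python3 - <<'E'
from h import *
for n in("top","scene"):
    c=cam(n); save(c,n+"0",s=1.25); R=np.array(c["R"]);print(n,-R.T@np.array(c["t"]),R.round(2).tolist(),c["K"][0][0])
print(env.get_state())
E
```

```text
top [ 0.27679776 -0.06003065  1.10535466] [[-0.05, -1.0, 0.0], [-0.97, 0.05, -0.22], [0.22, -0.01, -0.98]] 486.80143790861104
scene [ 0.91901589 -0.65014154  0.72347803] [[0.83, 0.56, 0.02], [0.4, -0.56, -0.72], [-0.4, 0.6, -0.69]] 426.2505114108093
{'clock': 0.1, 'joint_pos': array([ 1.17839096e+00,  3.13907513e-01,  4.50895576e-02,  1.30359474e+00,
       -2.00428696e-05,  1.43121304e+00]), 'qvel': array([-2.12233444e-03, -3.00591122e-03,  3.41466279e-03, -6.34857084e-04,
        2.03935132e-04, -5.94272294e-05]), 'tau': array([ 1.51240944e-03, -4.81725705e+01,  2.99244672e+01,  1.26966240e-02,
       -2.11108872e-04, -1.51968859e-06]), 'tcp_pos': array([0.14364967, 0.55627114, 0.21470694]), 'orientation': array([ 4.09851744e-04,  7.90612577e-01,  6.12316176e-01, -6.96621896e-04]), 'wrist_force': array([-0.43978992,  0.30991406,  0.06851948]), 'ft_torque': array([ 0.05298901, -0.04771435,  0.0282397 ]), 'finger_gap': 0.08573466121815744}
```

View pics/top0.png

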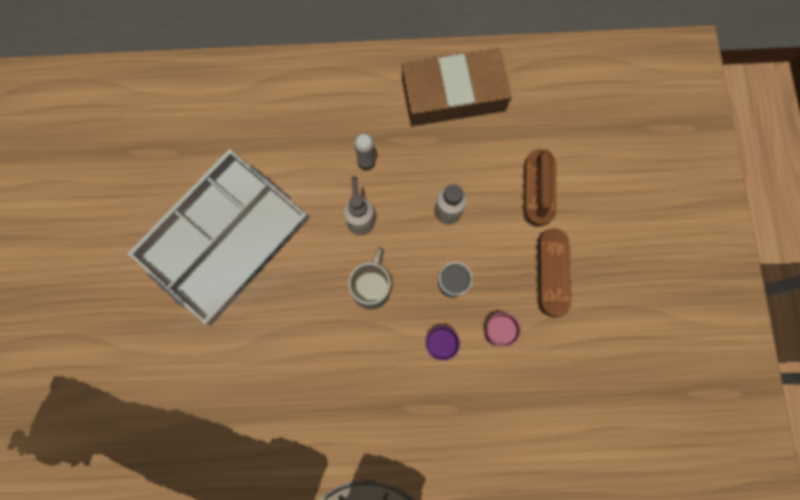

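View pics/scene0.png

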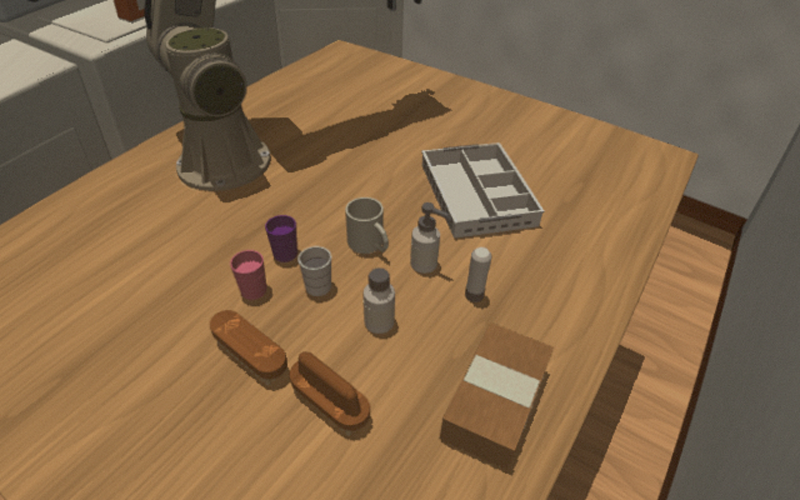

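The top view (800-px scale) shows the tray at about (218,237), the stick at (365,150), the pump bottle at (358,213), the mug at (370,285), the capped bottle at (451,203) and the white cup at (455,279). It also shows the loop brush at (541,188), the flat brush at (555,272), the pink cup at (502,329), the purple cup at (442,342) and a brown box at (455,85). I'll enlarge both areas.

```bash
python3 - <<'E'
from h import *
c=cam("top"); save(c,"t1",(264,96,464,290),3)
a=c["color"][110:270,95:255,::-1]; s=cam("scene")["color"][105:350,160:450,::-1]
cv2.imwrite("pics/tray1.png",cv2.resize(a,None,fx=3.6,fy=3.6,interpolation=cv2.INTER_CUBIC))
cv2.imwrite("pics/s1.png",cv2.resize(s,None,fx=2.4,fy=2.4,interpolation=cv2.INTER_CUBIC))
E
```

```text
(no output)
```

View pics/t1.png

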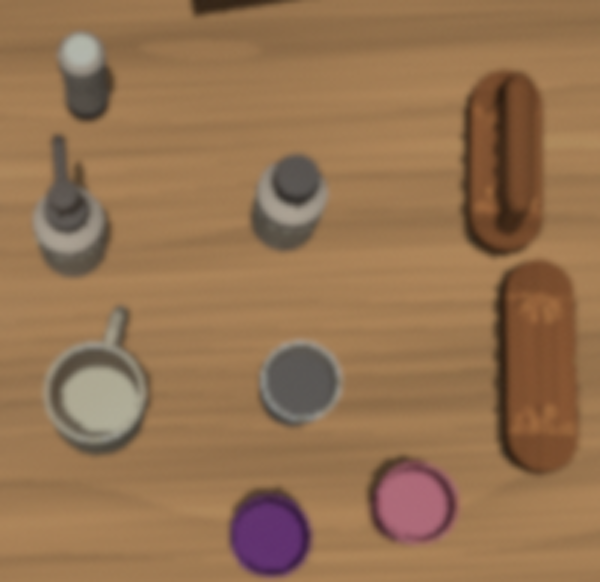

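View pics/tray1.png

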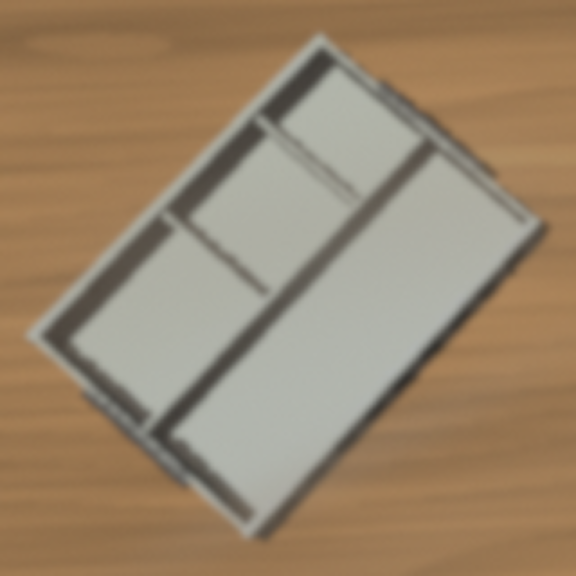

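View pics/s1.png

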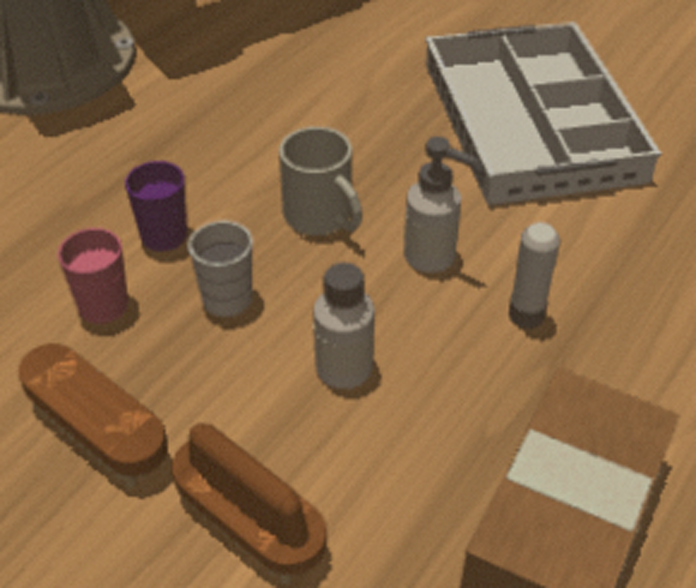

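Nothing ambiguous here: the kit cup is the only white cup without a handle (t1 301,381), not the mug, pink or purple one. The capped bottle has a plain cap (297,176), the loop brush is at (505,160), and the tray's smallest compartment is at its upper right. Now I'll measure positions.

```bash
cat > m.py <<'E'
from h import *
T=cam("top");S=cam("scene")
def P(c,l,o,s,z): return pix2w(c,(np.array(l,float)+.5)/s-.5+np.array(o),z)
t=lambda l,z:P(T,l,(264,96),3,z)
tr=lambda l,z:P(T,l,(95,110),3.6,z)
s=lambda l,z:P(S,l,(160,105),2.4,z)
E
python3 - <<'E'
from m import *
np.set_printoptions(precision=4,suppress=True)
print("stick",t([[81,52]],.102),s([[540,236]],.102)); 
print("cap",t([[297,176]],.119),s([[345,278]],.119))
print("cup",t([[302,381]],.075),s([[221,244]],.075), t([[261,381],[342,381]],.075))
print("block",t([[506,70],[503,253]],.038),"bar",t([[519,75],[518,213]],.084),s([[203,428],[292,497]],.084))
print("pump",t([[68,195]],.13),s([[436,146]],.14),"mug",t([[96,393]],.085),s([[317,148]],.085),"flat",t([[537,262],[540,472]],.04))
c=tr([[320,38],[545,225],[255,535],[30,333]],.042);print("tray",c, c.mean(0),np.linalg.norm(c-np.roll(c,-1,0),axis=1))
c=s([[574,25],[657,154],[490,200],[430,38]],.042);print("trayS",c,c.mean(0),np.linalg.norm(c-np.roll(c,-1,0),axis=1))
print("pink",t([[413,503]],.075),"purple",t([[270,537]],.075))
print("box",pix2w(T,np.array([[402,63],[408,125],[510,100]])/1.25,0.06))
E
```

```text
stick [[ 0.6886 -0.0288  0.102 ]] [[ 0.6867 -0.0295  0.102 ]]
cap [[ 0.5809 -0.1779  0.119 ]] [[ 0.5855 -0.1827  0.119 ]]
cup [[ 0.4417 -0.1756  0.075 ]] [[ 0.4454 -0.1789  0.075 ]] [[ 0.4432 -0.1464  0.075 ]
 [ 0.4403 -0.2042  0.075 ]]
block [[ 0.6836 -0.356   0.038 ]
 [ 0.5375 -0.3385  0.038 ]] bar [[ 0.6616 -0.3525  0.084 ]
 [ 0.5556 -0.3405  0.084 ]] [[ 0.5691 -0.3447  0.084 ]
 [ 0.6601 -0.3534  0.084 ]]
pump [[ 0.5717 -0.0164  0.13  ]] [[ 0.5691 -0.0175  0.14  ]] mug [[ 0.4389 -0.0287  0.085 ]] [[ 0.4421 -0.0287  0.085 ]] flat [[ 0.5288 -0.3628  0.04  ]
 [ 0.3716 -0.3479  0.04  ]]
tray [[0.7078 0.2217 0.042 ]
 [0.5759 0.0795 0.042 ]
 [0.3908 0.258  0.042 ]
 [0.5226 0.3991 0.042 ]] [0.5493 0.2396 0.042 ] [0.194  0.2571 0.1931 0.2565]
trayS [[0.5248 0.3919 0.042 ]
 [0.7089 0.2152 0.042 ]
 [0.5991 0.0475 0.042 ]
 [0.3958 0.2607 0.042 ]] [0.5572 0.2288 0.042 ] [0.2551 0.2004 0.2946 0.184 ]
pink [[ 0.3514 -0.2471  0.075 ]] purple [[ 0.333  -0.1453  0.075 ]]
box [[ 0.8595 -0.1066  0.06  ]
 [ 0.7336 -0.1109  0.06  ]
 [ 0.774  -0.3033  0.06  ]]
```

```bash
cat > go.py <<'E'
import sys
from h import *
x,y,z,th=map(float,sys.argv[1:])
s=env.get_state(); w,a,b,c=s["orientation"]
M=Rn.from_quat([a,b,c,w]).as_matrix(); cur=np.degrees(np.arctan2(M[1,0],M[0,0]))
d=np.array([x,y,z])-s["tcp_pos"]; turn=np.radians(cur-th)
f=lambda q:np.array([d@[np.cos(q),np.sin(q),0],d@[np.sin(q),-np.cos(q),0],-d[2]]).round(4)
print("pos",s["tcp_pos"].round(4),"th",cur.round(2),"tilt",M[:,2].round(3),"gap",round(s["finger_gap"],4),"t",s["clock"],"j6",s["joint_pos"][5].round(2))
print("turn z",turn.round(4),"then shift",f(np.radians(th)),"| shift before turn",f(np.radians(cur)))
E
python3 go.py .6875 -.029 .2 90
```

```text
pos [0.1438 0.5566 0.2152] th 75.52 tilt [-0.    -0.001 -1.   ] gap 0.0852 t 0.3 j6 1.43
turn z -0.2528 then shift [-0.5856  0.5437  0.0152] | shift before turn [-0.431   0.6729  0.0152]
```

Emit:
carry_out --pt "1 0 0 0 0 0 -0.1264" --pt "1 0 0 0 0 0 -0.1264" --pt "1 -0.0366 0.034 0 0 0 0" --pt "1 -0.0366 0.034 0 0 0 0" --pt "1 -0.0366 0.034 0 0 0 0" --pt "1 -0.0366 0.034 0 0 0 0" --pt "1 -0.0366 0.034 0 0 0 0" --pt "1 -0.0366 0.034 0 0 0 0" --pt "1 -0.0366 0.034 0 0 0 0" --pt "1 -0.0366 0.034 0 0 0 0" --pt "1 -0.0366 0.034 0 0 0 0" --pt "1 -0.0366 0.034 0 0 0 0" --pt "1 -0.0366 0.034 0 0 0 0" --pt "1 -0.0366 0.034 0 0 0 0" --pt "1 -0.0366 0.034 0 0 0 0" --pt "1 -0.0366 0.034 0 0 0 0" --pt "1 -0.0366 0.034 0 0 0 0" --pt "1 -0.0366 0.034 0 0 0 0" --grip_force 30

```text
clock: 2.55
tcp_pos: [0.6888, -0.0302, 0.2154]
orientation: [0.0, 0.707, 0.707, 0.0]
wrist_force: [0.7, 0.2, -0.3]
finger_gap: 0.0858
```

```bash
python3 go.py .6875 -.029 .08 90; python3 -c "
from h import *
c=cam('scene');save(c,'s2',(300,100,500,280),3)"
```

```text
pos [ 0.6888 -0.0302  0.2154] th 89.99 tilt [ 0.  0. -1.] gap 0.0858 t 2.55 j6 -0.16
turn z -0.0001 then shift [ 0.0012 -0.0013  0.1354] | shift before turn [ 0.0012 -0.0013  0.1354]
```

View pics/s2.png

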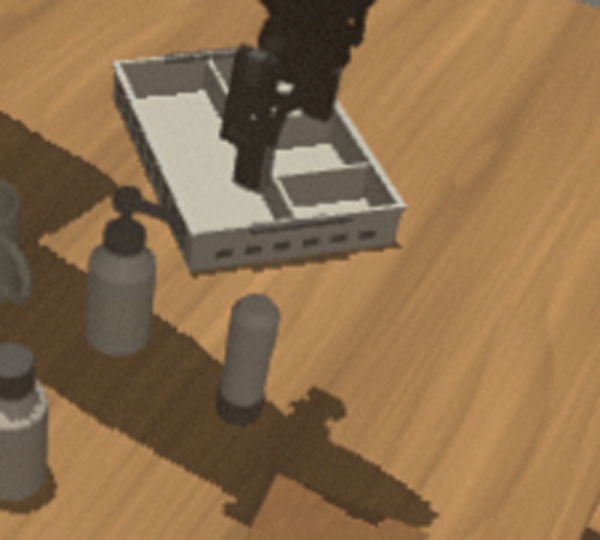

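The gripper is above the stick and its projection agrees with the stick at (250,350). I'll descend and grip.

Emit:
carry_out --pt "1 0.001 -0.001 0.035 0 0 0" --pt "1 0 0 0.035 0 0 0" --pt "1 0 0 0.035 0 0 0" --pt "1 0 0 0.03 0 0 0" --pt "1 0 0 0 0 0 0" --pt "-1 0 0 0 0 0 0" --pt "-1 0 0 0 0 0 0" --pt "-1 0 0 0 0 0 0" --pt "-1 0 0 0 0 0 0" --pt "-1 0 0 0 0 0 0" --pt "-1 0 0 0 0 0 0" --pt "-1 0 0 0 0 0 0" --grip_force 30

```text
clock: 4.1
tcp_pos: [0.688, -0.0281, 0.0823]
orientation: [0.001, 0.707, 0.707, 0.001]
wrist_force: [0.3, -0.4, 5.3]
finger_gap: 0.0322
```

```bash
python3 go.py .6875 -.029 .25 90
```

```text
pos [ 0.688  -0.0281  0.0823] th 90.0 tilt [ 0.003 -0.001 -1.   ] gap 0.0322 t 4.1 j6 -0.16
turn z -0.0 then shift [-0.0009 -0.0005 -0.1677] | shift before turn [-0.0009 -0.0005 -0.1677]
```

Emit:
carry_out --pt "-1 0 0 -0.008 0 0 0" --pt "-1 0 0 -0.008 0 0 0" --pt "-1 0 0 0 0 0 0" --pt "-1 0 0 0 0 0 0"

```text
clock: 4.6
tcp_pos: [0.6867, -0.0278, 0.0963]
orientation: [-0.0, 0.707, 0.707, -0.0]
wrist_force: [-0.5, -0.3, -0.9]
finger_gap: 0.0324
```

```bash
python3 -c "
from h import *
c=cam('scene');save(c,'s3',(330,120,450,250),4);print(env.get_state()['wrist_force'])"
```

```text
[ 0.04384056  0.48384269 -0.93818959]
```

View pics/s3.png

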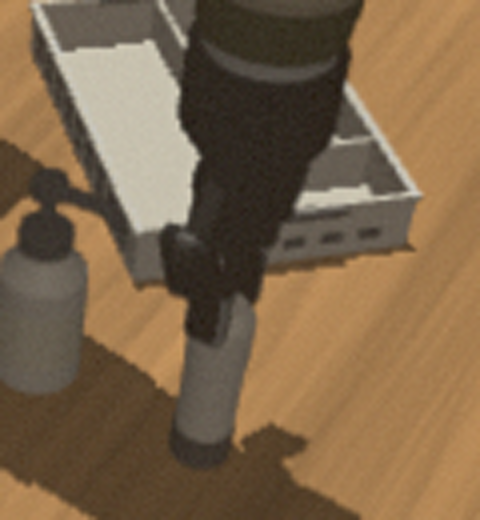

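The stick is held upright and just clear of the table (foot at 200,445). Lifting it and carrying it to the smallest compartment.

Emit:
carry_out --pt "-1 0 0 -0.04 0 0 0" --pt "-1 0 0 -0.04 0 0 0" --pt "-1 0.039 -0.006 0 0 0 0" --pt "-1 0.039 -0.006 0 0 0 0" --pt "-1 0.039 -0.006 0 0 0 0" --pt "-1 0.039 -0.006 0 0 0 0" --pt "-1 0.039 -0.006 0 0 0 0" --pt "-1 0.039 -0.006 0 0 0 0" --pt "-1 0 0 0 0 0 0.1526" --pt "-1 0 0 0 0 0 0.1526" --pt "-1 0 0 0 0 0 0.1526" --pt "-1 0 0 0 0 0 0.1526" --pt "-1 0 0 0 0 0 0.1526" --pt "-1 0 0 0 0 0 0" --pt "-1 0 0 0 0 0 0"

```text
clock: 6.52
tcp_pos: [0.6507, 0.2061, 0.1762]
orientation: [-0.0, 0.919, 0.394, -0.0]
wrist_force: [-0.0, -0.4, -0.3]
finger_gap: 0.0321
```

```bash
python3 go.py .6505 .2066 .0865 46.3; python3 -c "
from h import *
c=cam('scene');save(c,'s4',(330,60,450,200),4);print(env.get_state()['wrist_force'])"
```

```text
pos [0.6507 0.2061 0.1762] th 46.43 tilt [-0.  0. -1.] gap 0.0321 t 6.525 j6 0.95
turn z 0.0022 then shift [ 0.0002 -0.0005  0.0897] | shift before turn [ 0.0002 -0.0005  0.0897]
[ 0.20419768  0.24951953 -1.16069492]
```

View pics/s4.png

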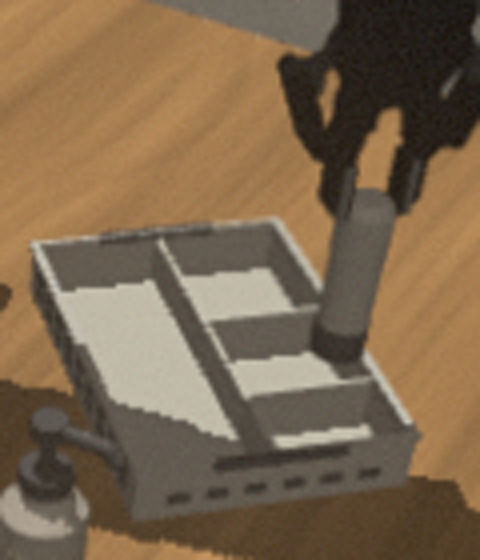

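Emit:
carry_out --pt "-1 0 0 0.028 0 0 0" --pt "-1 0 0 0.028 0 0 0" --pt "-1 0 0 0.02 0 0 0" --pt "-1 0 0 0.008 0 0 0" --pt "-1 0 0 0.004 0 0 0" --pt "-1 0 0 0 0 0 0" --pt "-1 0 0 0 0 0 0"

```text
clock: 7.45
tcp_pos: [0.6515, 0.2063, 0.0895]
orientation: [0.0, 0.92, 0.393, 0.001]
wrist_force: [0.6, 0.1, 0.0]
finger_gap: 0.0324
```

```bash
python3 -c "
from h import *
c=cam('scene');save(c,'s5',(330,60,450,200),4);s=env.get_state();print(s['wrist_force'],s['tcp_pos'])"
```

```text
[ 0.00497902 -0.8003269  -0.63490847] [0.65142713 0.2062842  0.0894853 ]
```

View pics/s5.png

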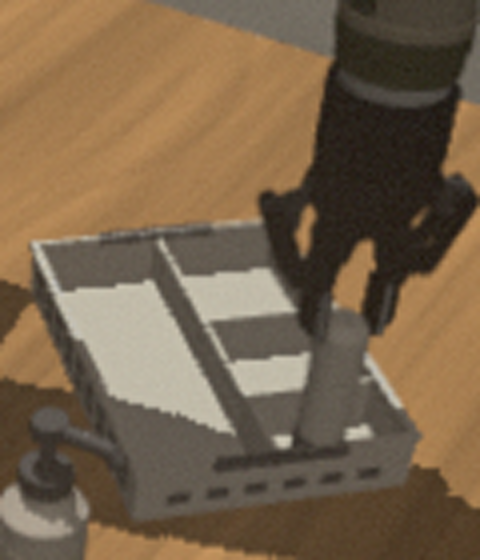

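The stick is inside the smallest compartment (325,400). I'll lower the last 3–4 mm and release.

Emit:
carry_out --pt "-1 0 0 0.002 0 0 0" --pt "-1 0 0 0.0015 0 0 0" --pt "-1 0 0 0 0 0 0" --pt "-0.2 0 0 0 0 0 0" --pt "0.3 0 0 0 0 0 0" --pt "0.6 0 0 0 0 0 0" --pt "0.6 0 0 0 0 0 0" --pt "0.6 0 0 -0.03 0 0 0" --pt "0.6 0 0 -0.04 0 0 0" --pt "0.6 0 0 -0.05 0 0 0" --pt "1 0 0 -0.03 0 0 0" --pt "1 0 0 0 0 0 0"

```text
clock: 9.0
tcp_pos: [0.6524, 0.2065, 0.2383]
orientation: [0.001, 0.92, 0.393, 0.003]
wrist_force: [0.1, 0.7, -1.4]
finger_gap: 0.0853
```

```bash
python3 go.py .583 -.18 .25 46.3
```

```text
pos [0.6524 0.2065 0.2383] th 46.29 tilt [ 0.006  0.001 -1.   ] gap 0.0853 t 9.0 j6 0.95
turn z -0.0002 then shift [-0.3274  0.2169 -0.0117] | shift before turn [-0.3274  0.217  -0.0117]
```

Emit:
carry_out --pt "1 -0.041 0.0271 0 0 0 0" --pt "1 -0.041 0.0271 0 0 0 0" --pt "1 -0.041 0.0271 0 0 0 0" --pt "1 -0.041 0.0271 0 0 0 0" --pt "1 -0.041 0.0271 0 0 0 0" --pt "1 -0.041 0.0271 0 0 0 0" --pt "1 -0.041 0.0271 0 0 0 0" --pt "1 -0.041 0.0271 0 0 0 0" --pt "1 0 0 0.045 0 0 0" --pt "1 0 0 0 0 0 0"

```text
clock: 10.25
tcp_pos: [0.5773, -0.1799, 0.1849]
orientation: [-0.004, 0.92, 0.392, -0.003]
wrist_force: [0.7, 0.2, -0.3]
finger_gap: 0.0854
```

```bash
python3 go.py .583 -.18 .106 46.3; python3 -c "
from h import *
a=cam('top');b=cam('scene')
x=cv2.resize(a['color'][60:260,60:380,::-1],(400,250));x=cv2.resize(a['color'][80:240,80:400,::-1],None,fx=2.4,fy=2.4,interpolation=2)
y=cv2.resize(b['color'][60:300,270:450,::-1],None,fx=1.6,fy=1.6,interpolation=2)
cv2.imwrite('pics/top6.png',x)
cv2.imwrite('pics/s6.png',cv2.resize(b['color'][60:300,250:450,::-1],None,fx=2.5,fy=2.5,interpolation=2))"
```

```text
pos [ 0.5773 -0.1799  0.1849] th 46.2 tilt [-0.009  0.004 -1.   ] gap 0.0854 t 10.25 j6 0.33
turn z -0.0017 then shift [0.0039 0.0042 0.0789] | shift before turn [0.0039 0.0042 0.0789]
```

View pics/top6.png

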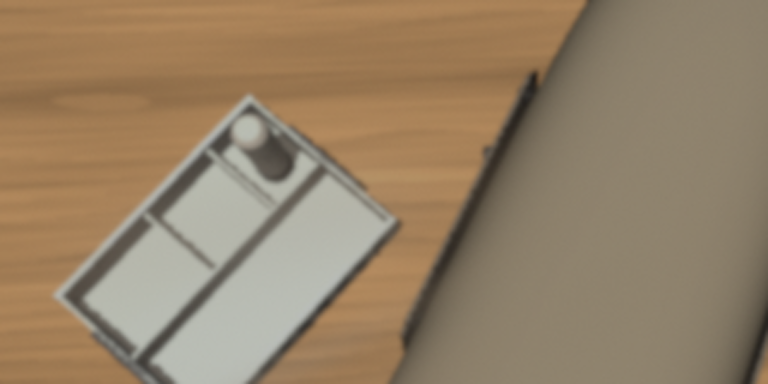

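View pics/s6.png

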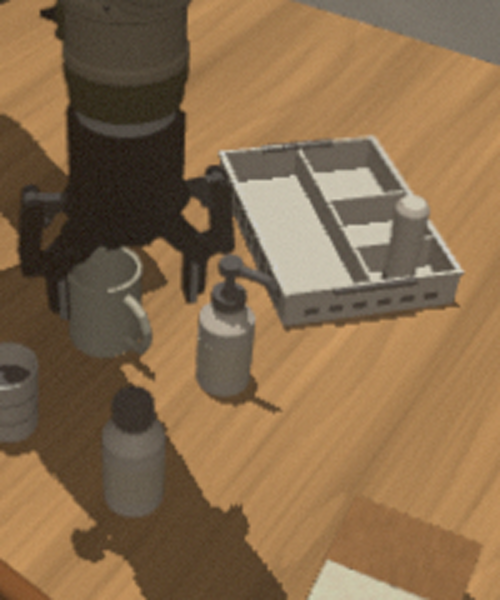

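The stick stands in its compartment, with its top at (250,132) in the top crop. The tray is unmoved. The gripper hovers over the capped bottle, whose cap is at (133,405).

```bash
python3 - <<'E'
from m import *
p=P(T,[[250,130]],(80,80),2.4,.106)[0]; print(p)
tc=P(T,[[249,97],[400,222],[59,293]],(80,80),2.4,.042);print(tc)
a=np.radians(46.3);d=p[:2]-[.5493,.2396];print("stick in tray",d@[np.cos(a),np.sin(a)],d@[-np.sin(a),np.cos(a)])
E
python3 go.py .583 -.18 .106 46.3
```

```text
[0.65037361 0.20370651 0.106     ]
[[0.70801181 0.22185224 0.042     ]
 [0.57565417 0.07875079 0.042     ]
 [0.5232086  0.39618327 0.042     ]]
stick in tray 0.04388016892658684 -0.09787108031911167
pos [ 0.5817 -0.1803  0.1913] th 46.35 tilt [ 0.002 -0.001 -1.   ] gap 0.0852 t 10.45 j6 0.33
turn z 0.0009 then shift [0.0011 0.0007 0.0853] | shift before turn [0.0011 0.0007 0.0853]
```

Emit:
carry_out --pt "1 0.001 0 0.03 0 0 0" --pt "1 0 0 0.03 0 0 0" --pt "1 0 0 0.025 0 0 0" --pt "1 0 0 0 0 0 0" --pt "-1 0 0 0 0 0 0" --pt "-1 0 0 0 0 0 0" --pt "-1 0 0 0 0 0 0" --pt "-1 0 0 0 0 0 0" --pt "-1 0 0 0 0 0 0" --pt "-1 0 0 0 0 0 0" --pt "-1 0 0 0 0 0 0" --grip_force 45

```text
clock: 11.82
tcp_pos: [0.5815, -0.18, 0.1049]
orientation: [-0.0, 0.92, 0.393, 0.0]
wrist_force: [0.4, -0.5, -0.2]
finger_gap: -0.0
```

Emit:
carry_out --pt "-1 0 0 -0.008 0 0 0" --pt "-1 0 0 -0.008 0 0 0" --pt "-1 0 0 0 0 0 0" --pt "-1 0 0 0 0 0 0"

```text
clock: 12.32
tcp_pos: [0.5816, -0.18, 0.1212]
orientation: [0.0, 0.92, 0.393, 0.0]
wrist_force: [0.3, 0.7, -0.5]
finger_gap: 0.0
```

```bash
python3 go.py .597 .2577 .24 46.3; python3 -c "
from h import *
b=cam('scene');save(b,'s7',(240,130,360,280),4);print(env.get_state()['wrist_force'])"
```

```text
pos [ 0.5816 -0.18    0.1212] th 46.28 tilt [ 0. -0. -1.] gap 0.0 t 12.325 j6 0.33
turn z -0.0003 then shift [ 0.3271 -0.2913 -0.1188] | shift before turn [ 0.327  -0.2914 -0.1188]
[-0.51819455 -0.31794496  0.6237253 ]
```

View pics/s7.png

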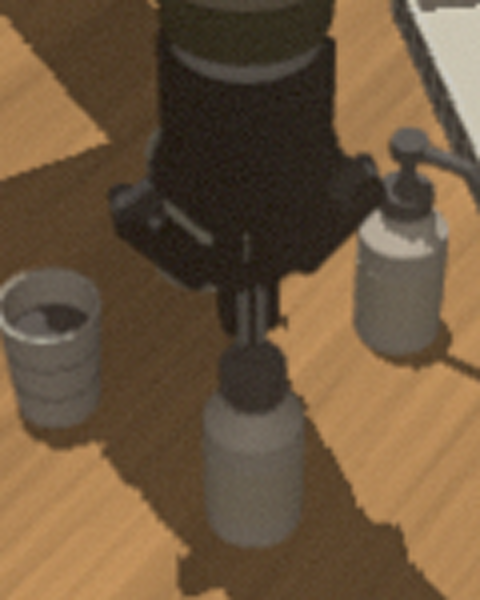

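The fingers shut on nothing. The bottle still stands, apparently in front of the fingers (cap at 253,365). Re-measuring it.

```bash
python3 - <<'E'
from m import *
f=lambda l,z:P(S,l,(240,130),4,z)
print("cap top",f([[252,350],[254,362]],.119),"foot near edge",f([[253,545]],0),"body width",f([[204,440],[303,440]],.075))
tp=w2pix(S,[[.5816,-.18,.102],[.5816,-.18,.1212]]);print("tip px in crop",(tp-[240,130])*4)
st=env.get_state(); print(st["tcp_pos"])
E
```

```text
cap top [[ 0.57880682 -0.1761172   0.119     ]
 [ 0.58433444 -0.1821909   0.119     ]] foot near edge [[ 0.59553949 -0.19943858  0.        ]] body width [[ 0.5707803  -0.20661038  0.075     ]
 [ 0.61139844 -0.17800165  0.075     ]]
tip px in crop [[250.65889885 379.17569041]
 [250.52946826 352.41179557]]
[ 0.58134313 -0.17991768  0.12069805]
```

Emit:
carry_out --pt "-1 0 0 -0.03 0 0 0" --pt "-1 0 0 -0.03 0 0 0" --pt "-1 0 0 0 0 0 0" --pt "-1 0 0 0 0 0 0"

```text
clock: 12.98
tcp_pos: [0.5812, -0.1799, 0.1802]
orientation: [-0.0, 0.92, 0.393, -0.0]
wrist_force: [0.3, -0.2, -0.3]
finger_gap: -0.0
```

```bash
python3 - <<'E'
from h import *
c=cam("scene"); s=env.get_state(); p=s["tcp_pos"]; print(p)
im=cv2.resize(c["color"][100:250,240:360,::-1],None,fx=4,fy=4,interpolation=2)
for dz,col in((0,(0,255,0)),(-.019,(0,0,255)),(.013-.019,(255,255,0))):
    q=(w2pix(c,[p+[0,0,dz]])[0]-[240,100]+.5)*4; print(dz,q); cv2.circle(im,tuple(int(v) for v in q),3,col,-1)
cv2.imwrite("pics/s8.png",im)
E
```

```text
[ 0.58088972 -0.17970597  0.17969277]
0 [251.25300513 386.34412198]
-0.019 [251.39841248 415.60085594]
-0.006 [251.2990588  395.68700141]
```

View pics/s8.png

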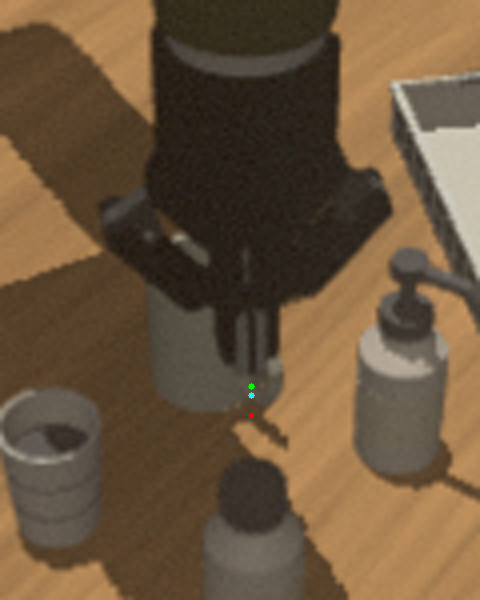

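Shut tips show at (250,372), but the reported pose puts them at (251,415). That's about 28 mm too high or too far back. I'll check this against the earlier pictures.

```bash
python3 - <<'E'
from m import *
np.set_printoptions(precision=1,suppress=True)
def pr(X,o,s): print(((w2pix(S,X)-np.array(o)+.5)*s))
print("s3: stick foot/top at z .014,.124; tip -y finger for z=.075..115")
pr([[.6867,-.0278,.014],[.6867,-.0278,.124]],(330,120),4)
pr([[.6867,-.047,z] for z in(.075,.085,.095,.105)],(330,120),4)
print("s4: foot centre z .094, top .204"); pr([[.6507,.2061,.094],[.6507,.2061,.204]],(330,60),4)
print("s6 tips");u=np.array([.69,.723,0])
for sg in(-1,1): pr([np.array([.5817,-.1803,z])+sg*.047*u for z in(.17,.18,.19,.2,.21)],(250,60),2.5)
print("s7/s1 cap");pr([[.583,-.18,.119],[.583,-.18,0]],(240,130),4)
E
```

```text
s3: stick foot/top at z .014,.124; tip -y finger for z=.075..115
[[201.8 444.4]
 [227.8 301.8]]
[[199.  389.2]
 [201.3 376.1]
 [203.6 362.7]
 [206.  349.1]]
s4: foot centre z .094, top .204
[[341.1 346.2]
 [373.2 194.5]]
s6 tips
[[ 70.5 360.1]
 [ 69.9 350.4]
 [ 69.3 340.5]
 [ 68.7 330.4]
 [ 68.1 320.2]]
[[193.4 343.5]
 [193.9 333.9]
 [194.3 324. ]
 [194.8 314. ]
 [195.3 303.8]]
s7/s1 cap
[[254.9 358.7]
 [255.4 511.2]]
```

The earlier pictures agree: sideways the tool is right within 2–3 mm. The fingers, though, stand about 27 mm higher than the reported TCP implies (seen in s3, s6 and s8). So I'll command heights 27 mm lower. That stays safe for the palm, which is at 0.133 or more above the cap.

Emit:
carry_out --pt "1 0.0015 0.0015 0 0 0 0" --pt "1 0 0 0 0 0 0" --pt "1 0 0 0 0 0 0" --pt "1 0 0 0 0 0 0" --pt "1 0 0 0.03 0 0 0" --pt "1 0 0 0.03 0 0 0" --pt "1 0 0 0.025 0 0 0" --pt "1 0 0 0.017 0 0 0" --pt "1 0 0 0 0 0 0" --pt "-1 0 0 0 0 0 0" --pt "-1 0 0 0 0 0 0" --pt "-1 0 0 0 0 0 0" --pt "-1 0 0 0 0 0 0" --pt "-1 0 0 0 0 0 0" --pt "-1 0 0 0 0 0 0" --pt "-1 0 0 0 0 0 0" --grip_force 50

```text
clock: 15.12
tcp_pos: [0.5845, -0.1802, 0.0801]
orientation: [0.001, 0.92, 0.393, 0.001]
wrist_force: [0.2, 1.0, 5.5]
finger_gap: 0.0306
```

Emit:
carry_out --pt "-1 0 0 -0.01 0 0 0" --pt "-1 0 0 -0.01 0 0 0" --pt "-1 0 0 0 0 0 0" --pt "-1 0 0 0 0 0 0" --pt "-1 0 0 0 0 0 0"

```text
clock: 15.75
tcp_pos: [0.5833, -0.1798, 0.0985]
orientation: [-0.0, 0.92, 0.393, -0.0]
wrist_force: [0.3, -0.4, -2.3]
finger_gap: 0.0305
```

```bash
python3 go.py .597 .2577 .25 46.3; python3 -c "
from h import *
f=[]
for i in range(4): cam('scene');f.append(env.get_state()['wrist_force'])
print(np.mean(f,0))"
```

```text
pos [ 0.5833 -0.1798  0.0985] th 46.28 tilt [-0.001  0.    -1.   ] gap 0.0305 t 15.75 j6 0.33
turn z -0.0004 then shift [ 0.3257 -0.2924 -0.1515] | shift before turn [ 0.3256 -0.2925 -0.1515]
[ 0.08266607 -0.14345234 -1.88863544]
```

The wrist reads −1.9 N, about what a 160 g bottle gives, so it is held. Lifting above pump height and carrying it across.

Emit:
carry_out --pt "-1 0 0 -0.04 0 0 0" --pt "-1 0 0 -0.04 0 0 0" --pt "-1 0 0 -0.04 0 0 0" --pt "-1 0 0 -0.031 0 0 0" --pt "-1 0 0 0 0 0 0" --pt "-1 0.0326 -0.0292 0 0 0 0" --pt "-1 0.0326 -0.0292 0 0 0 0" --pt "-1 0.0326 -0.0292 0 0 0 0" --pt "-1 0.0326 -0.0292 0 0 0 0" --pt "-1 0.0326 -0.0292 0 0 0 0" --pt "-1 0.0326 -0.0292 0 0 0 0" --pt "-1 0.0326 -0.0292 0 0 0 0" --pt "-1 0.0326 -0.0292 0 0 0 0" --pt "-1 0.0326 -0.0292 0 0 0 0" --pt "-1 0.0326 -0.0292 0 0 0 0" --pt "-1 0 0 0 0 0 0" --pt "-1 0 0 0 0 0 0"

```text
clock: 18.08
tcp_pos: [0.5973, 0.2572, 0.2483]
orientation: [0.0, 0.919, 0.393, -0.001]
wrist_force: [0.3, 0.4, -2.0]
finger_gap: 0.0304
```

```bash
python3 go.py .597 .2577 .085 46.3
```

```text
pos [0.5973 0.2572 0.2483] th 46.32 tilt [-0.002 -0.001 -1.   ] gap 0.0304 t 18.075 j6 1.05
turn z 0.0003 then shift [ 0.0002 -0.0005  0.1633] | shift before turn [ 0.0002 -0.0005  0.1633]
```

Emit:
carry_out --pt "-1 0 0 0.04 0 0 0" --pt "-1 0 0 0.04 0 0 0" --pt "-1 0 0 0.035 0 0 0" --pt "-1 0 0 0.025 0 0 0" --pt "-1 0 0 0.012 0 0 0" --pt "-1 0 0 0.006 0 0 0" --pt "-1 0 0 0 0 0 0" --pt "-1 0 0 0 0 0 0" --pt "-1 0 0 0.003 0 0 0" --pt "-1 0 0 0.0025 0 0 0" --pt "-1 0 0 0 0 0 0" --pt "-1 0 0 0 0 0 0"

```text
clock: 19.58
tcp_pos: [0.5979, 0.2575, 0.0865]
orientation: [-0.0, 0.92, 0.393, -0.0]
wrist_force: [0.2, -0.4, -1.6]
finger_gap: 0.0306
```

Emit:
carry_out --pt "-1 0 0 0.0015 0 0 0" --pt "-1 0 0 0.0015 0 0 0" --pt "-1 0 0 0 0 0 0" --pt "-1 0 0 0 0 0 0"

```text
clock: 20.08
tcp_pos: [0.5982, 0.2576, 0.0841]
orientation: [0.0, 0.92, 0.393, 0.0]
wrist_force: [-0.1, -0.1, 3.3]
finger_gap: 0.0302
```

Contact on the tray floor (+3 N). Release and retreat.

Emit:
carry_out --pt "-0.2 0 0 0 0 0 0" --pt "0.2 0 0 0 0 0 0" --pt "0.5 0 0 0 0 0 0" --pt "0.5 0 0 0 0 0 0" --pt "0.5 0 0 -0.03 0 0 0" --pt "0.5 0 0 -0.04 0 0 0" --pt "0.5 0 0 -0.05 0 0 0" --pt "1 0 0 -0.04 0 0 0" --pt "1 0 0 0 0 0 0" --pt "1 0 0 0 0 0 0"

```text
clock: 21.32
tcp_pos: [0.5978, 0.2574, 0.2429]
orientation: [-0.0, 0.92, 0.393, -0.0]
wrist_force: [0.4, -1.0, -0.3]
finger_gap: 0.0855
```

```bash
python3 go.py .4435 -.177 .24 90; python3 go.py .4435 -.177 .24 46.3
```

```text
pos [0.5978 0.2574 0.2429] th 46.28 tilt [-0. -0. -1.] gap 0.0855 t 21.325 j6 1.05
turn z -0.763 then shift [-0.4344 -0.1543  0.0029] | shift before turn [-0.4206  0.1887  0.0029]
pos [0.5978 0.2574 0.2429] th 46.28 tilt [-0. -0. -1.] gap 0.0855 t 21.325 j6 1.05
turn z -0.0003 then shift [-0.4206  0.1886  0.0029] | shift before turn [-0.4206  0.1887  0.0029]
```

Emit:
carry_out --pt "1 -0.0382 0.01715 0 0 0 0" --pt "1 -0.0382 0.01715 0 0 0 0" --pt "1 -0.0382 0.01715 0 0 0 0" --pt "1 -0.0382 0.01715 0 0 0 0" --pt "1 -0.0382 0.01715 0 0 0 0" --pt "1 -0.0382 0.01715 0 0 0 0" --pt "1 -0.0382 0.01715 0 0 0 0" --pt "1 -0.0382 0.01715 0 0 0 0" --pt "1 -0.0382 0.01715 0 0 0 0" --pt "1 -0.0382 0.01715 0 0 0 0" --pt "1 -0.0382 0.01715 0 0 0 0" --pt "1 0 0 0 0 0 -0.1526" --pt "1 0 0 0 0 0 -0.1526" --pt "1 0 0 0 0 0 -0.1526" --pt "1 0 0 0 0 0 -0.1526" --pt "1 0 0 0 0 0 -0.1526" --pt "1 0 0 0.08 0 0 0" --pt "1 0 0 0.04 0 0 0" --pt "1 0 0 0 0 0 0"

```text
clock: 23.7
tcp_pos: [0.4402, -0.1744, 0.1368]
orientation: [-0.005, 0.707, 0.707, -0.001]
wrist_force: [-0.4, 0.7, 1.0]
finger_gap: 0.0855
```

```bash
python3 go.py .4435 -.177 .030 90; python3 -c "
from h import *
b=cam('scene');save(b,'s9',(170,80,450,280),2.8)"
```

```text
pos [ 0.4402 -0.1744  0.1368] th 90.0 tilt [-0.008  0.005 -1.   ] gap 0.0855 t 23.7 j6 -0.55
turn z -0.0 then shift [-0.0026  0.0033  0.1068] | shift before turn [-0.0026  0.0033  0.1068]
```

View pics/s9.png

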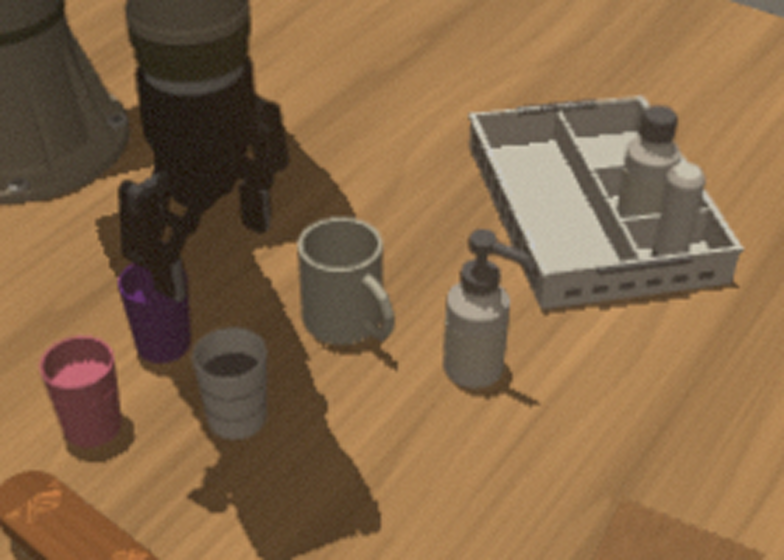

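Bottle and stick stand in the tray. The gripper is above the white cup at (230,380), with open tips about 18 mm above the reported TCP as before. Descending in small rows.

Emit:
carry_out --pt "1 -0.001 0.001 0.03 0 0 0" --pt "1 0 0 0.03 0 0 0" --pt "1 0 0 0.02 0 0 0" --pt "1 0 0 0 0 0 0" --pt "1 0 0 0 0 0 0" --pt "1 0 0 0 0 0 0" --grip_force 20

```text
clock: 24.5
tcp_pos: [0.446, -0.1783, 0.0625]
orientation: [0.001, 0.707, 0.707, 0.0]
wrist_force: [0.9, 0.0, -0.0]
finger_gap: 0.0857
```

```bash
python3 go.py .4435 -.177 .030 90
```

```text
pos [ 0.446  -0.1783  0.0625] th 90.0 tilt [ 0.002 -0.001 -1.   ] gap 0.0857 t 24.5 j6 -0.55
turn z 0.0 then shift [ 0.0013 -0.0025  0.0325] | shift before turn [ 0.0013 -0.0025  0.0325]
```

Emit:
carry_out --pt "1 0.001 -0.002 0.016 0 0 0" --pt "1 0 0 0.016 0 0 0" --pt "1 0 0 0 0 0 0" --pt "1 0 0 0 0 0 0" --pt "-1 0 0 0 0 0 0" --pt "-1 0 0 0 0 0 0" --pt "-1 0 0 0 0 0 0" --pt "-1 0 0 0 0 0 0" --pt "-1 0 0 0 0 0 0" --pt "-1 0 0 0 0 0 0" --grip_force 25

```text
clock: 25.75
tcp_pos: [0.4437, -0.1768, 0.03]
orientation: [0.001, 0.707, 0.707, 0.0]
wrist_force: [-0.3, 2.3, 5.0]
finger_gap: 0.0569
```

Emit:
carry_out --pt "-1 0 0 -0.008 0 0 0" --pt "-1 0 0 -0.008 0 0 0" --pt "-1 0 0 0 0 0 0" --pt "-1 0 0 0 0 0 0" --pt "-1 0 0 0 0 0 0"

```text
clock: 26.38
tcp_pos: [0.4426, -0.1765, 0.0447]
orientation: [-0.0, 0.707, 0.707, -0.0]
wrist_force: [0.0, -0.2, -0.6]
finger_gap: 0.0569
```

```bash
python3 go.py .5276 .324 .25 90; python3 -c "
from h import *
b=cam('scene');save(b,'s10',(180,130,320,260),4);print(env.get_state()['wrist_force'])"
```

```text
pos [ 0.4426 -0.1765  0.0447] th 90.0 tilt [-0.  0. -1.] gap 0.0569 t 26.375 j6 -0.55
turn z -0.0001 then shift [ 0.5005  0.085  -0.2053] | shift before turn [ 0.5005  0.0849 -0.2053]
[-1.49149396  0.11163393 -0.14902388]
```

View pics/s10.png

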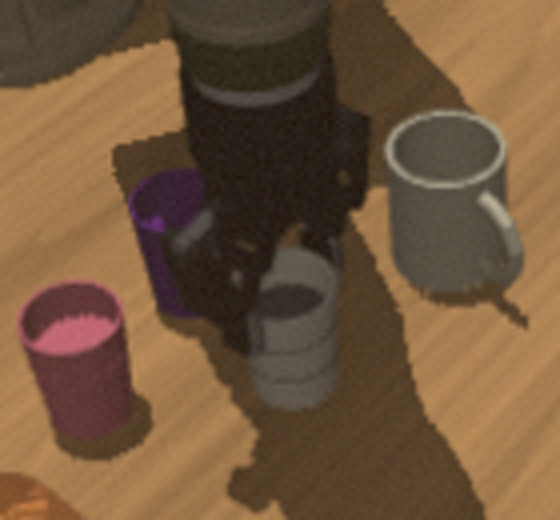

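The cup is held upright, clear of the table (foot at 290,395), and its neighbours are undisturbed. Carrying it over.

Emit:
carry_out --pt "-1 0 0 -0.03 0 0 0" --pt "-1 0 0 -0.04 0 0 0" --pt "-1 0 0 -0.045 0 0 0" --pt "-1 0 0 -0.035 0 0 0" --pt "-1 0.0417 0.0071 0 0 0 0" --pt "-1 0.0417 0.0071 0 0 0 0" --pt "-1 0.0417 0.0071 0 0 0 0" --pt "-1 0.0417 0.0071 0 0 0 0" --pt "-1 0.0417 0.0071 0 0 0 0" --pt "-1 0.0417 0.0071 0 0 0 0" --pt "-1 0.0417 0.0071 0 0 0 0" --pt "-1 0.0417 0.0071 0 0 0 0" --pt "-1 0.0417 0.0071 0 0 0 0" --pt "-1 0.0417 0.0071 0 0 0 0" --pt "-1 0.0417 0.0071 0 0 0 0" --pt "-1 0.0417 0.0071 0 0 0 0"

```text
clock: 28.42
tcp_pos: [0.528, 0.3251, 0.1945]
orientation: [-0.0, 0.707, 0.707, -0.0]
wrist_force: [0.3, -0.2, 0.2]
finger_gap: 0.0572
```

Emit:
carry_out --pt "-1 0 0 0 0 0 0.1526" --pt "-1 0 0 0 0 0 0.1526" --pt "-1 0 0 0 0 0 0.1526" --pt "-1 0 0 0 0 0 0.1526" --pt "-1 0 0 0 0 0 0.1526" --pt "-1 0 0 0 0 0 0" --pt "-1 0 0 0 0 0 0" --pt "-1 0 0 0 0 0 0"

```text
clock: 29.42
tcp_pos: [0.5281, 0.3237, 0.1949]
orientation: [-0.0, 0.919, 0.394, -0.0]
wrist_force: [0.6, -0.1, -0.5]
finger_gap: 0.0571
```

```bash
python3 go.py .5276 .324 .034 46.3
```

```text
pos [0.5281 0.3237 0.1949] th 46.36 tilt [-0. -0. -1.] gap 0.0571 t 29.425 j6 1.18
turn z 0.0011 then shift [-1.000e-04 -5.000e-04  1.609e-01] | shift before turn [-1.000e-04 -5.000e-04  1.609e-01]
```

Emit:
carry_out --pt "-1 0 0 0.04 0 0 0" --pt "-1 0 0 0.04 0 0 0" --pt "-1 0 0 0.035 0 0 0" --pt "-1 0 0 0.025 0 0 0" --pt "-1 0 0 0.012 0 0 0" --pt "-1 0 0 0.004 0 0 0" --pt "-1 0 0 0 0 0 0" --pt "-1 0 0 0 0 0 0" --pt "-1 0 0 0.002 0 0 0" --pt "-1 0 0 0.0015 0 0 0" --pt "-1 0 0 0 0 0 0" --pt "-1 0 0 0 0 0 0"

```text
clock: 30.92
tcp_pos: [0.528, 0.3238, 0.0355]
orientation: [-0.0, 0.92, 0.393, -0.0]
wrist_force: [0.0, 0.1, -0.3]
finger_gap: 0.0571
```

Emit:
carry_out --pt "-1 0 0 0.001 0 0 0" --pt "-1 0 0 0.001 0 0 0" --pt "-1 0 0 0 0 0 0" --pt "-1 0 0 0 0 0 0"

```text
clock: 31.42
tcp_pos: [0.5283, 0.3239, 0.0341]
orientation: [0.0, 0.92, 0.393, 0.0]
wrist_force: [-1.0, -0.8, 5.6]
finger_gap: 0.0572
```

Contact. Release gently.

Emit:
carry_out --pt "0.5 0 0 0 0 0 0" --pt "0.7 0 0 0 0 0 0" --pt "0.85 0 0 0 0 0 0" --pt "0.85 0 0 0 0 0 0" --pt "0.85 0 0 -0.02 0 0 0" --pt "0.85 0 0 -0.03 0 0 0" --pt "0.85 0 0 -0.05 0 0 0" --pt "1 0 0 -0.05 0 0 0" --pt "1 0 0 -0.04 0 0 0" --pt "1 0 0 0 0 0 0" --pt "1 0 0 0 0 0 0"

```text
clock: 32.8
tcp_pos: [0.5279, 0.3237, 0.2229]
orientation: [-0.0, 0.92, 0.393, -0.0]
wrist_force: [0.5, 0.7, -0.6]
finger_gap: 0.0851
```

```bash
python3 go.py .6105 -.347 .24 83.2
```

```text
pos [0.5279 0.3237 0.2229] th 46.28 tilt [-0. -0. -1.] gap 0.0851 t 32.8 j6 1.18
turn z -0.6443 then shift [-0.6562  0.1615 -0.0171] | shift before turn [-0.4276  0.5232 -0.0171]
```

Emit:
carry_out --pt "1 -0.0267 0.0327 0 0 0 0" --pt "1 -0.0267 0.0327 0 0 0 0" --pt "1 -0.0267 0.0327 0 0 0 0" --pt "1 -0.0267 0.0327 0 0 0 0" --pt "1 -0.0267 0.0327 0 0 0 0" --pt "1 -0.0267 0.0327 0 0 0 0" --pt "1 -0.0267 0.0327 0 0 0 0" --pt "1 -0.0267 0.0327 0 0 0 0" --pt "1 -0.0267 0.0327 0 0 0 0" --pt "1 -0.0267 0.0327 0 0 0 0" --pt "1 -0.0267 0.0327 0 0 0 0" --pt "1 -0.0267 0.0327 0 0 0 0" --pt "1 -0.0267 0.0327 0 0 0 0" --pt "1 -0.0267 0.0327 0 0 0 0" --pt "1 -0.0267 0.0327 0 0 0 0" --pt "1 -0.0267 0.0327 0 0 0 0"

```text
clock: 34.8
tcp_pos: [0.6103, -0.3474, 0.221]
orientation: [-0.002, 0.92, 0.393, -0.001]
wrist_force: [1.1, -0.7, -0.0]
finger_gap: 0.0852
```

Emit:
carry_out --pt "1 0 0 0 0 0 -0.1611" --pt "1 0 0 0 0 0 -0.1611" --pt "1 0 0 0 0 0 -0.1611" --pt "1 0 0 0 0 0 -0.1611" --pt "1 0 0 0.04 0 0 0" --pt "1 0 0 0.04 0 0 0" --pt "1 0 0 0 0 0 0" --pt "1 0 0 0 0 0 0" --grip_force 50

```text
clock: 35.8
tcp_pos: [0.611, -0.3466, 0.1437]
orientation: [-0.0, 0.748, 0.664, -0.0]
wrist_force: [-0.0, -0.0, 0.9]
finger_gap: 0.0853
```

```bash
python3 go.py .6105 -.347 .044 83.2
```

```text
pos [ 0.611  -0.3466  0.1437] th 83.2 tilt [-0.  0. -1.] gap 0.0853 t 35.8 j6 -0.51
turn z 0.0001 then shift [-0.0005 -0.0004  0.0997] | shift before turn [-0.0005 -0.0004  0.0997]
```

Emit:
carry_out --pt "1 0 0 0.035 0 0 0" --pt "1 0 0 0.035 0 0 0" --pt "1 0 0 0.028 0 0 0" --pt "1 0 0 0 0 0 0" --pt "1 0 0 0 0 0 0" --pt "-1 0 0 0 0 0 0" --pt "-1 0 0 0 0 0 0" --pt "-1 0 0 0 0 0 0" --pt "-1 0 0 0 0 0 0" --pt "-1 0 0 0 0 0 0" --pt "-1 0 0 0 0 0 0" --pt "-1 0 0 0 0 0 0"

```text
clock: 37.3
tcp_pos: [0.6112, -0.3467, 0.0458]
orientation: [0.0, 0.748, 0.664, 0.0]
wrist_force: [-1.0, 0.5, 3.5]
finger_gap: 0.0209
```

Emit:
carry_out --pt "-1 0 0 -0.008 0 0 0" --pt "-1 0 0 -0.008 0 0 0" --pt "-1 0 0 0 0 0 0" --pt "-1 0 0 0 0 0 0" --pt "-1 0 0 0 0 0 0"

```text
clock: 37.92
tcp_pos: [0.6108, -0.3464, 0.061]
orientation: [-0.0, 0.748, 0.664, -0.0]
wrist_force: [0.2, 0.7, -2.3]
finger_gap: 0.021
```

```bash
python3 go.py .5175 .2063 .25 83.2;python3 -c "
from h import *
b=cam('scene');save(b,'s11',(160,180,320,350),3.5);print(env.get_state()['wrist_force'])"
```

```text
pos [ 0.6108 -0.3464  0.061 ] th 83.21 tilt [-0.001  0.    -1.   ] gap 0.021 t 37.925 j6 -0.51
turn z 0.0001 then shift [ 0.5377 -0.158  -0.189 ] | shift before turn [ 0.5378 -0.158  -0.189 ]
[-0.03623668 -0.31387172 -1.52061682]
```

View pics/s11.png

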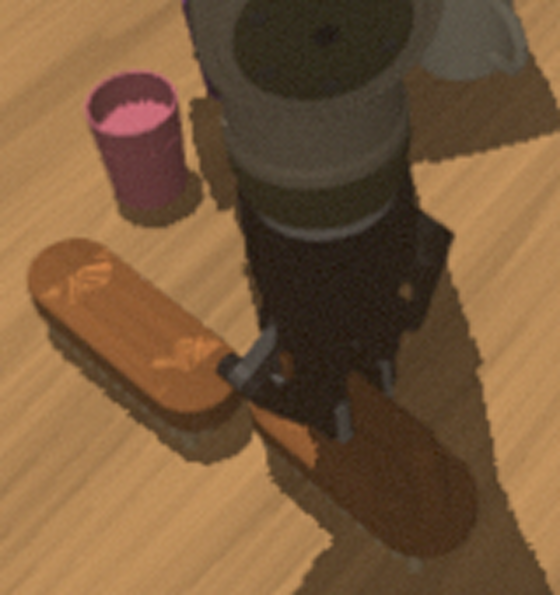

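The brush is held by its bar, clear of the table (−1.5 N), and the flat brush is untouched. 15 pictures viewed. Carrying it over.

Emit:
carry_out --pt "-1 0 0 -0.03 0 0 0" --pt "-1 0 0 -0.045 0 0 0" --pt "-1 0 0 -0.045 0 0 0" --pt "-1 0 0 -0.037 0 0 0" --pt "-1 0 0 0 0 0 0" --pt "-1 0.0414 -0.01215 0 0 0 0" --pt "-1 0.0414 -0.01215 0 0 0 0" --pt "-1 0.0414 -0.01215 0 0 0 0" --pt "-1 0.0414 -0.01215 0 0 0 0" --pt "-1 0.0414 -0.01215 0 0 0 0" --pt "-1 0.0414 -0.01215 0 0 0 0" --pt "-1 0.0414 -0.01215 0 0 0 0" --pt "-1 0.0414 -0.01215 0 0 0 0" --pt "-1 0.0414 -0.01215 0 0 0 0" --pt "-1 0.0414 -0.01215 0 0 0 0" --pt "-1 0.0414 -0.01215 0 0 0 0" --pt "-1 0.0414 -0.01215 0 0 0 0" --pt "-1 0.0414 -0.01215 0 0 0 0"

```text
clock: 40.22
tcp_pos: [0.5166, 0.2077, 0.2167]
orientation: [-0.001, 0.748, 0.664, -0.001]
wrist_force: [0.8, -0.3, -0.8]
finger_gap: 0.021
```

Emit:
carry_out --pt "-1 0 0 0 0 0 0.1611" --pt "-1 0 0 0 0 0 0.1611" --pt "-1 0 0 0 0 0 0.1611" --pt "-1 0 0 0 0 0 0.1611" --pt "-1 0 0 0 0 0 0" --pt "-1 0 0 0 0 0 0" --pt "-1 0 0 0 0 0 0"

```text
clock: 41.1
tcp_pos: [0.5177, 0.2065, 0.2181]
orientation: [-0.0, 0.919, 0.394, -0.0]
wrist_force: [0.6, -0.5, -1.3]
finger_gap: 0.0207
```

```bash
python3 go.py .5175 .2063 .05 46.3
```

```text
pos [0.5177 0.2065 0.2181] th 46.36 tilt [-0. -0. -1.] gap 0.0207 t 41.1 j6 1.0
turn z 0.0011 then shift [-0.0002 -0.      0.1681] | shift before turn [-0.0002 -0.      0.1681]
```

Emit:
carry_out --pt "-1 0 0 0.04 0 0 0" --pt "-1 0 0 0.04 0 0 0" --pt "-1 0 0 0.035 0 0 0" --pt "-1 0 0 0.027 0 0 0" --pt "-1 0 0 0.015 0 0 0" --pt "-1 0 0 0.006 0 0 0" --pt "-1 0 0 0 0 0 0" --pt "-1 0 0 0 0 0 0" --pt "-1 0 0 0.002 0 0 0" --pt "-1 0 0 0.0015 0 0 0" --pt "-1 0 0 0 0 0 0" --pt "-1 0 0 0 0 0 0"

```text
clock: 42.6
tcp_pos: [0.5178, 0.2065, 0.052]
orientation: [-0.0, 0.92, 0.393, 0.0]
wrist_force: [-0.6, -0.2, -2.0]
finger_gap: 0.0211
```

Emit:
carry_out --pt "-1 0 0 0.0015 0 0 0" --pt "-1 0 0 0.001 0 0 0" --pt "-1 0 0 0 0 0 0" --pt "-1 0 0 0 0 0 0"

```text
clock: 43.1
tcp_pos: [0.5179, 0.2066, 0.0498]
orientation: [-0.0, 0.92, 0.393, 0.0]
wrist_force: [-2.5, -0.0, 3.8]
finger_gap: 0.0207
```

Contact. Release, retreat, then move clear for a last look.

Emit:
carry_out --pt "-0.3 0 0 0 0 0 0" --pt "0 0 0 0 0 0 0" --pt "0.2 0 0 0 0 0 0" --pt "0.2 0 0 0 0 0 0" --pt "0.2 0 0 -0.02 0 0 0" --pt "0.2 0 0 -0.03 0 0 0" --pt "0.2 0 0 -0.05 0 0 0" --pt "0.2 0 0 -0.05 0 0 0" --pt "0.2 0 0 -0.04 0 0 0" --pt "0.2 -0.005 -0.04 0 0 0 0" --pt "0.2 -0.005 -0.04 0 0 0 0" --pt "0.2 -0.005 -0.04 0 0 0 0" --pt "0.2 -0.005 -0.04 0 0 0 0" --pt "0.2 -0.005 -0.04 0 0 0 0" --pt "0.2 -0.005 -0.04 0 0 0 0" --pt "0.2 -0.005 -0.04 0 0 0 0" --pt "0.2 -0.005 -0.04 0 0 0 0" --pt "0.2 -0.005 -0.04 0 0 0 0" --pt "0.2 0 0 0 0 0 0"

```text
clock: 45.48
tcp_pos: [0.2246, 0.4238, 0.2396]
orientation: [-0.0, 0.919, 0.395, -0.0]
wrist_force: [0.8, -0.8, 0.4]
finger_gap: 0.0517
```

```bash
python3 -c "
from h import *
a=cam('top');b=cam('scene')
x=cv2.resize(a['color'][90:290,80:300,::-1],None,fx=2.0,fy=2.0,interpolation=2)
y=cv2.resize(b['color'][90:290,320:470,::-1],None,fx=2.0,fy=2.0,interpolation=2)
y=y[:400,:300];cv2.imwrite('pics/fin.png',np.hstack([x,y]));print(x.shape,env.get_state()['tcp_pos'])
d=cv2.absdiff(a['color'],cv2.resize(cv2.imread('pics/top0.png'),(640,400),interpolation=cv2.INTER_AREA)[...,::-1]).max(2)
for n,(u0,v0,u1,v1) in dict(pump=(272,138,304,190),mug=(278,194,318,248),flat=(428,182,462,256)).items(): print(n,d[v0:v1,u0:u1].mean())"
```

```text
(400, 440, 3) [0.22643947 0.4228088  0.23948589]
pump 6.078125
mug 6.467129629629629
flat 5.766295707472178
```

The viewer is exhausted, so the last check is numeric: compare against the start picture inside the tray, using each model's predicted silhouette.

```bash
cat > fin.py <<'E'
from h import *
c=cam("top"); im=c["color"].astype(int); ref=cv2.resize(cv2.imread('pics/top0.png'),(640,400),interpolation=cv2.INTER_AREA)[...,::-1].astype(int)
d=cv2.GaussianBlur(np.abs(im-ref).max(2).astype(np.float32),(3,3),0)
a=np.radians(46.3);X=np.array([np.cos(a),np.sin(a)]);Y=np.array([-X[1],X[0]]);O=np.array([.5493,.2396])
W=lambda x,y,z:np.r_[O+x*X+y*Y,z]
def mask(pts):
    m=np.zeros((400,640),np.uint8);cv2.fillConvexPoly(m,cv2.convexHull(np.round(w2pix(c,pts)).astype(np.int32)),1);return m
def cyl(x,y,l): return [W(x+r*np.cos(t),y+r*np.sin(t),z+.004) for r,z in l for t in np.linspace(0,6.28,24)]
comp=lambda x0,x1,y0,y1:mask([W(x,y,z) for x in(x0,x1) for y in(y0,y1) for z in(.004,.12)])
def fit(n,f,reg,thr=22):
    D=(d>thr)&(reg>0); best=max(((lambda m:((D&m).sum()/(D|m).sum(),x,y))(mask(f(x,y))>0)) for x in np.arange(-.08,.081,.004) for y in np.arange(-.12,.121,.004))
    print(n,"IoU %.2f tray x %.3f y %.3f"%best,"px",D.sum())
fit("cup",lambda x,y:cyl(x,y,[(.024,0),(.029,.075)]),comp(.0,.1,.024,.125))
fit("bottle",lambda x,y:cyl(x,y,[(.026,0),(.026,.078),(.016,.119)]),comp(.01,.09,-.055,.01))
fit("stick",lambda x,y:cyl(x,y,[(.0175,0),(.0175,.1),(.01,.11)]),comp(.01,.09,-.125,-.07))
# brush by colour (brown: red-blue) and bar/centroid
B=((im[...,0]-im[...,2])>25)&(comp(-.088,-.004,-.122,.122)>0)&(mask([W(x,y,.02) for x in(-.088,.0) for y in(-.124,.124)])>0)
v,u=np.nonzero(B);p=pix2w(c,np.c_[u,v],.038);q=np.c_[(p[:,:2]-O)@X,(p[:,:2]-O)@Y]
print("brush n",len(q),"mean",q.mean(0).round(3),"range",np.percentile(q,[2,98],axis=0).round(3).tolist())
for k,b in dict(pump=(272,138,304,190),mug=(278,194,318,248),flat=(428,182,462,256),tray_edge=(100,195,125,215)).items():
    s=cv2.matchTemplate(im[b[1]-8:b[3]+8,b[0]-8:b[2]+8].astype(np.uint8),ref[b[1]:b[3],b[0]:b[2]].astype(np.uint8),cv2.TM_CCOEFF_NORMED); _,mx,_,l=cv2.minMaxLoc(s);print(k,"shift px",(l[0]-8,l[1]-8),round(mx,3))
E
python3 fin.py
```

```text
cup IoU 0.76 tray x 0.044 y 0.072 px 884
bottle IoU 0.73 tray x 0.044 y -0.020 px 739
stick IoU 0.76 tray x 0.044 y -0.096 px 527
brush n 1536 mean [-0.05  -0.002] range [[-0.077, -0.069], [-0.022, 0.065]]
pump shift px (0, 0) 0.999
mug shift px (0, 0) 0.999
flat shift px (0, 0) 0.999
tray_edge shift px (0, 0) 0.728
```

```bash
python3 - <<'E'
from h import *
im=cam("top")["color"]; ref=cv2.resize(cv2.imread('pics/top0.png'),(640,400),interpolation=cv2.INTER_AREA)[...,::-1]
for u,v in((184,121),(246,172),(104,203),(166,258)):
    s=cv2.matchTemplate(im[v-20:v+20,u-20:u+20],np.ascontiguousarray(ref[v-10:v+10,u-10:u+10]),cv2.TM_CCOEFF_NORMED);_,m,_,l=cv2.minMaxLoc(s);print((u,v),l[0]-10,l[1]-10,round(m,3))
s=env.get_state();print(s["clock"],np.abs(s["qvel"]).max(),s["tcp_pos"])
env.hand_in()
E
```

```text
(184, 121) -10 10 0.672
(246, 172) 0 0 0.999
(104, 203) 0 0 0.999
(166, 258) 0 0 0.998
45.675 0.010822148812071757 [0.22720672 0.4224045  0.23947494]
the job is handed in; nothing more can be done
```

I packed all four pieces into the tray, each lowered until it touched the floor before release, and handed the job in at about 46 s of the 120 s.

**Positions from the top camera, in the tray's frame (m):**

| Piece | x | y | Silhouette overlap |
|---|---|---|---|
| Stain stick | 0.044 | -0.096 | 0.76 |
| Capped bottle | 0.044 | -0.020 | 0.73 |
| Dosing cup | 0.044 | 0.072 | 0.76 |
| Scrub brush | -0.050 | -0.002 | not used (found by colour) |

- All four lie within their limits. The fits assume the pieces stand upright and flat on the floor, so tilt and height were not measured directly.
- The pump bottle, mug and flat brush showed no shift in the picture, and neither did three of the tray's corners.

**What failed or disagreed:**
- **First grasp of the bottle missed:** The fingers stand about 27 mm higher than the reported tool position implies. I measured this in the pictures, corrected for it, and the second grasp held.
- **Stick gripped high:** It was picked up before I found that error, so it was held near its rounded top. It still placed correctly.
- **Checks that did not match:** The tray corner at pixel (184,121) did not match the start picture, probably because the stick now covers it. An earlier tray-edge patch matched only 0.73, at zero shift, for a reason I did not confirm.
- **No final look:** The 16-picture limit was reached, so the last check was by numbers only.

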